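# Tip a socket out of its nest and lay it in the V-block

## Robot

A 6-joint arm with a two-finger parallel gripper is mounted at the origin on the work surface. World frame = base frame: x ahead of the robot, y to its left, z up, the work surface at z = 0. Lengths are in m, angles in rad, forces in N, time in s.
With the tool pointing down it reaches from about 0.275 to 0.825 m from the base axis. Payload 4.9 kg.
Tool frame: the origin (TCP) lies on the centre line of the jaws, within the pads' length; the fingertips stand 11 mm ahead of it and the grasp point (between the pads) lies 8 mm behind it; z points along the fingers, y is the line along which they close (so a half turn about z gives the same grasp; the last joint's range is limited). The gripper opens to 85 mm and grips with 20 to 120 N. Pads are 22 mm wide; open, the fingers measure 114 mm over their backs; the gripper's body (76 mm by 85 mm) begins 54 mm behind the grasp point. The pads swing forward as they close: fully open they stand 13 mm farther back than shut.
Start: joints at [1.127, 0.326, -0.193, 1.052, 0, 1.437], TCP at [0.168, 0.524, 0.242] pointing down, gripper open.
Joint ranges: [-2.65, 2.65], [-0.97, 1.79], [-1.3, 1.35], [-1.93, 2.1], [-1.47, 1.37], [-3.14, 3.14]. Speed limits (rad/s): [2.57, 2.57, 3.14, 3.14, 3.14, 3.14].

## Interface

Orientations are given as a unit quaternion [x, y, z, w].
In Python, from cell import bot gives the robot as it stands.
- The arm moves only by the tool servo_tool, never from a script. Its argument "targets" is a list of rows, each a list of 7 numbers: the turn, a rotation vector about the tool's x, y, z in degrees, then the shift along the tool's x, y, z in m, then the gripper command: -1 is fully open, 1 is shut, values between are in proportion. A call has 1 to 20 rows; each row shifts and turns the commanded pose from where the row before left it, along the tool's axes as they then stand; what a row does not reach is not made up. A row lasts 1/10 s, in which the tool goes at most 50 mm and 8.59 degrees, less where a joint would pass 70% of its speed; a pose out of reach is approached as far as the arm can. A call with a gripper value outside its range is refused whole. The fingers move at their own pace and stop on an object; "newtons" is the grip in N (left out, the last holds). Time passes only in rows, so rows that do not move let the fingers close. It gives the time, the measured TCP pose, the force, the opening and the grip force at its end, in the units of the state.
- bot.observe(): the state, without advancing time (a new reading comes with each control period).
- bot.snapshot(name): name is "scene" or "top" or "wrist"; returns a dict with "color" (384x512x3 uint8, red, green, blue), "depth" (384x512 float32, m along the optical axis (not along the pixel's ray), 0 where there is no reading), "fx", "fy", "cx", "cy" (pixels), "rvec" (rotation vector, rad) and "tvec" (3), from world to camera coordinates, as OpenCV has them. Camera axes: x right, y down, z forward; pixel columns grow to the right and rows downward; lengths in m; the calibration is good to about 2 mm. A picture is of the moment at which its call begins.
- bot.finish_job(): hands the job in; it is judged then, once.
The state is a dict: "time_s": time; "joint_positions": joint angles; "dq": joint speeds; "tau": joint torques, N m; "tool_pos": TCP position; "eef_rot": TCP orientation; "ft_force": force on the tool from outside, world axes, zero at the start; "moment": the same for the moment, N m; "width": opening from 0.0 (shut) to 1.0 (fully open); "finger_force": force on a finger pad.
Only numpy, scipy, OpenCV 4.12 (cv2) and the standard library are available. Lean on these libraries where they do the work, as an engineer would, in place of code of your own. Each camera call takes 0.05 s, during which the arm holds its last target. There are 200 camera calls.

## Task

The long spark-plug socket lies sunk in its close-fitting nest in the black tray: press one end gently down so that the other end tips up and stays up (only one end is hollow underneath and will go down; you must feel which, and never force an end that does not give). Then take the socket by its raised end and lay it level and centred along the V-block's groove, either way round, and let go. Leave the other things where they are.

Things in the scene. Friction and masses are not known exactly. Their poses are not given: they have to be found in the camera images.
- tray: Fixed black moulded tray, 190 mm long (its x), 155 mm wide (its y from -95 to +60 mm), origin on the bench below the middle of the nest, z up. Its flat top is 58 mm above the bench; a row of small sockets at y = -78 mm stands 3 mm above that and belongs to the tray.
- nest_mouth (a point): Middle of the nest's mouth, level with the tray's top; x along the nest. The nest is a slot 128 mm long (x). Its upper 15 mm are 40 mm wide (y), save for the middle 36 mm of the length, where it is 31 mm wide; deeper down it is 31 mm wide all along.
- nest (a point): Middle of the socket's axis at the start, 47 mm above the bench; x along the nest. Pressed down 25 to 42 mm from the middle, the hollow end yields to less than 3 N, the other not at all. Past about 15 degrees the socket falls over by itself and stays tipped by about 30 degrees, its raised end about 30 mm higher. Pressing it with over 60 N while it lies level is forcing it.
- nest_floor (a point): Middle of the nest's floor, 33 mm above the bench, hidden under the socket; x along the nest. The floor is solid from 48 mm on one side of this point to 4 mm past it on the other side; the rest is a hollow, 26 mm deeper. Which side (+x or -x) is hollow changes from run to run and cannot be seen.
- socket: Long steel spark-plug socket, a plain round bar to handle: diameter 28 mm, length 110 mm, about 0.26 kg, balanced at its middle. Origin at the middle of its axis, x along its axis. At the start it lies level in the nest along the tray's x, its top 3 mm above the tray's top. It may roll about its axis, so its y and z axes mean nothing.
- vblock: Fixed plain metal V-block: 44 mm long (its x, along the groove), 60 mm wide, 45 mm high, origin on the bench under its middle, z up. 90 degree groove along x, 22 mm above the bench at its bottom, open at both ends; the socket overhangs it by 33 mm at each end when centred.
- vrest (a point): Point above the groove, 42 mm above the bench, midway along the V-block: where the middle of the socket's axis is when it lies in the groove, centred. Axes as the V-block's, x along the groove.
- can: Bystander: upright blue can, 54 mm across, 150 mm high, origin under its middle.
- plug: Bystander: spark plug lying down, 78 mm long along its x, 19 mm high, origin on the bench below it.
- spanner: Bystander: steel spanner lying on the bench, along its x.
- carton: Bystander: cardboard box 70 x 100 x 50 mm, origin under its middle.
Mind the look-alikes: they are no part of the job. Leave any blue or brown look-alike of the socket alone.

How it is judged:
By the outcome, as a careful person would: the job done as asked, in the order asked, and still so for the second after the job is handed in, with the robot touching nothing.
It also fails if it takes over 51 s, if anything falls off the work surface, if the arm or the gripper's body presses on something with over 40 N, if the wrist force passes 120 N, or if a joint passes its speed limit or range.

## Working session

There is one attempt and no reset: what is moved stays moved. The work goes in short steps, Python scripts to look and compute and a tool call to move; the robot and the scene stay as the last step left them, time stands still between calls to the robot, and variables do not carry over. Pictures are saved under pics/ and viewed, at most 10 in all, crops included, and the job is handed in when it is done.

Besides the shell and the picture viewer there is one more tool, called after "Request:" by a JSON object that holds its "method" and its "body". servo_tool: Moves the arm, as the interface text tells. Its arguments: {"type":"object","properties":{"targets":{"type":"array"},"newtons":{"type":"number"}},"required":["targets"]}

```bash
mkdir -p pics; ls; cat > h.py <<'E'
import numpy as np, cv2
from cell import bot
from scipy.spatial.transform import Rotation as R
def cam(n):
    s=bot.snapshot(n); s['R']=R.from_rotvec(np.ravel(s['rvec'])).as_matrix(); s['t']=np.ravel(s['tvec']); return s
def plane(s,u,v,z):
    d=s['R'].T@np.array([(u-s['cx'])/s['fx'],(v-s['cy'])/s['fy'],1]); o=-s['R'].T@s['t']
    return o+d*(z-o[2])/d[2]
def cloud(s):
    v,u=np.mgrid[:384,:512]; d=s['depth']
    p=np.stack([(u-s['cx'])/s['fx']*d,(v-s['cy'])/s['fy']*d,d],-1)
    w=(p-s['t'])@s['R']; w[d==0]=np.nan; return w
def save(s,f): cv2.imwrite('pics/'+f,s['color'][:,:,::-1])
E
python3 - <<'E'
from h import *
a=cam('top');b=cam('scene')
cv2.imwrite('pics/a.png',cv2.resize(a['color'][:,:,::-1],(800,600)));save(b,'b.png')
for s in(a,b):print(-s['R'].T@s['t'],s['R'][2],s['fx'])
np.save('top.npy',a,allow_pickle=True)
print(bot.observe())
E
```

```text
pics
[ 0.26990394 -0.09433301  1.25355233] [ 0.19860227  0.01788214 -0.97991702] 450.38312437226534
[ 1.34110638 -0.42771713  0.62911336] [-0.7704145   0.35260002 -0.53116356] 413.03044948797645
{'time_s': 0.1, 'joint_positions': array([ 1.12678599e+00,  3.26858165e-01, -1.93477734e-01,  1.05200440e+00,
        6.83899779e-06,  1.43664403e+00]), 'dq': array([-0.00086799, -0.00146078,  0.00269878, -0.00032589,  0.00138903,
       -0.00104774]), 'tau': array([ 1.14377017e-03, -4.44238436e+01,  2.63038641e+01,  7.82213960e-03,
       -1.15214743e-04,  1.54239365e-05]), 'tool_pos': array([0.16745276, 0.52336255, 0.24158878]), 'eef_rot': array([ 1.54309929e-01,  9.88022191e-01, -7.38979914e-04, -2.23349441e-04]), 'ft_force': array([ 0.32373197, -0.28331101,  0.4207729 ]), 'moment': array([-0.01012073,  0.02760402,  0.01953452]), 'finger_force': 0.0, 'width': 1.00143974292557}
```

View pics/a.png

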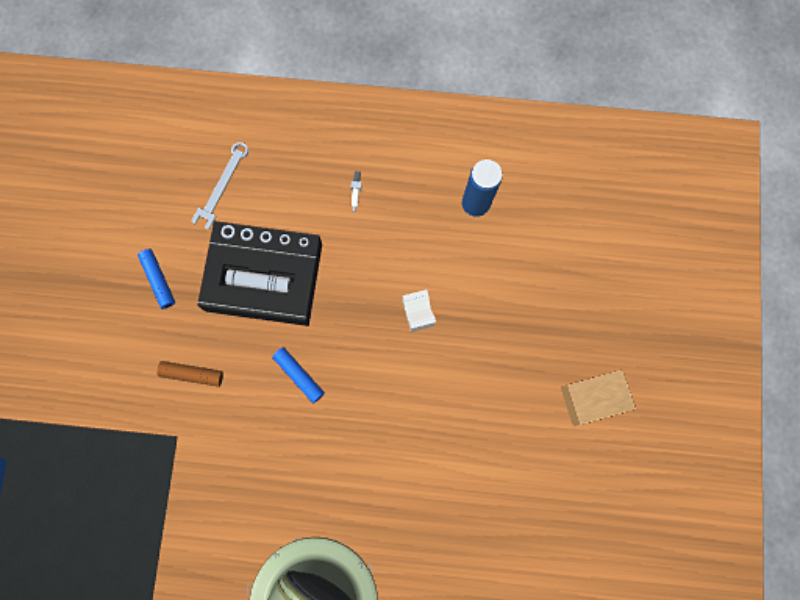

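View pics/b.png

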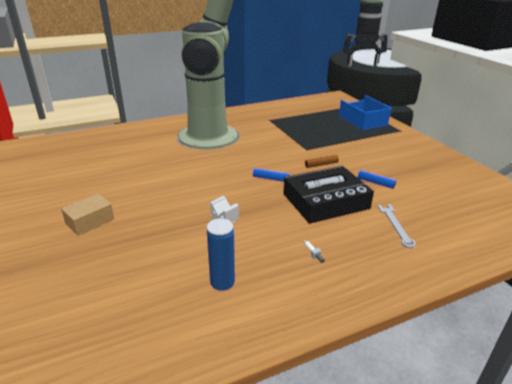

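The top view shows the socket candidates (800x600 pixels): the grey bar in the black tray's nest at (258,281), blue bars at (156,279) and (298,375), and a brown bar at (190,373). The grey one in the nest fits the description. The white V-block is at (419,310), the can at (482,188), the plug at (356,190), the spanner at (222,185) and the carton at (599,397). Next I measure and take one enlarged crop.

```bash
python3 - <<'E'
from h import *
s=np.load('top.npy',allow_pickle=True).item(); w=cloud(s); c=s['color'].astype(int)
def box(u0,u1,v0,v1):
    m=np.zeros((384,512),bool); m[int(v0*.64):int(v1*.64),int(u0*.64):int(u1*.64)]=1; return m
z=w[...,2]
def rect(p): 
    r=cv2.minAreaRect((p[:,:2]*1000).astype(np.float32)); return r
t=box(190,330,212,335)
print('tray',rect(w[t&(abs(z-.058)<.004)]), np.nanmedian(z[t&(abs(z-.058)<.006)]))
k=box(215,300,262,300)&(c.min(2)>110)
p=w[k]; print('socket',rect(p),p[:,2].max(),np.median(p[:,2]),len(p))
# ray-cast variant
ct,_=cv2.findContours(k.astype(np.uint8),0,2); q=max(ct,key=cv2.contourArea)[:,0]
pp=np.array([plane(s,u,v,.058) for u,v in q]); print('socket ray',rect(pp))
vb=box(390,450,280,340)
for lo,hi in((.01,.06),(.038,.06)):
    p=w[vb&(z>lo)&(z<hi)]; print('vb',lo,rect(p),p[:,2].max(),len(p))
for n,b in (('can',(455,510,150,225)),('plug',(340,370,165,215)),('carton',(555,640,365,430)),('b1',(130,180,245,312)),('b2',(265,330,340,410)),('br',(150,230,355,392)),('spanner',(185,255,138,230))):
    p=w[box(*b)&(z>.008)]; p=p[(p[:,2]<.2)]; print(n,rect(p[~((p[:,1]<.2)&(abs(p[:,2]-.058)<.0))]) if len(p) else '',p[:,2].max())
def crop(u0,u1,v0,v1,k): return cv2.resize(s['color'][v0:v1,u0:u1,::-1],None,fx=k,fy=k,interpolation=2)
a=crop(120,212,135,212,5);b=crop(250,285,180,215,10)
o=np.zeros((400,800,3),np.uint8);o[:385,:460]=a;o[:350,460-10+10:800]=b[:, :340];cv2.imwrite('pics/c.png',o)
E
```

```text
tray ((546.6607666015625, 154.26541137695312), (190.8388671875, 155.99072265625), 87.8031234741211) 0.05722003578115897
socket ((531.3532104492188, 155.20835876464844), (108.25857543945312, 24.600980758666992), 83.2229995727539) nan nan 358
socket ray ((526.7022705078125, 155.22509765625), (109.52882385253906, 26.346179962158203), 87.35476684570312)
vb 0.01 ((507.5024108886719, -131.62461853027344), (60.96235656738281, 44.2090950012207), 20.67112922668457) 0.05060026088082059 386
vb 0.038 ((507.556396484375, -131.766845703125), (60.96388244628906, 43.0893440246582), 20.668033599853516) 0.05060026088082059 164
can ((723.572021484375, -219.87692260742188), (51.500205993652344, 51.33689880371094), 39.647972106933594) 0.15488508414375884
plug ((723.855224609375, 5.988891124725342), (16.95741844177246, 77.6821060180664), 86.1752700805664) 0.0236346667939405
carton ((381.5676574707031, -443.5299072265625), (69.68818664550781, 121.90921783447266), 21.229658126831055) 0.058345401067467474
b1 ((522.3683471679688, 345.37042236328125), (111.6376724243164, 27.847871780395508), 31.8985652923584) 0.032459361465300575
b2 ((369.12774658203125, 62.66350555419922), (127.41564178466797, 27.71040153503418), 48.21965408325195) 0.03432032517536212
br ((358.4922180175781, 257.85693359375), (111.5112075805664, 27.808929443359375), 85.98562622070312) 0.03119192080000947
spanner ((697.6243286132812, 251.87132263183594), (189.24627685546875, 113.20877075195312), 14.683595657348633) 0.06491709767731885
```

View pics/c.png

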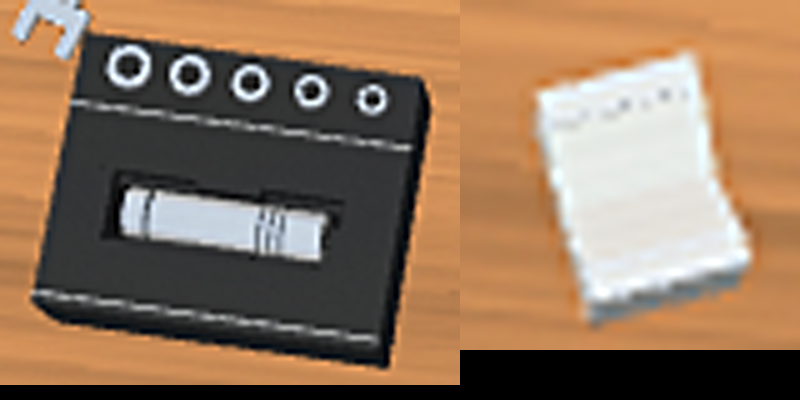

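The crop confirms the grey round bar lying level in the nest, from crop (120,207) to (328,237). The V-block's groove runs left-right in the picture, at a slight tilt.

Nest is at about (0.529, 0.155), tray x at 87.8° in world. The V-block is at (0.5075, -0.1317), its groove at 110.7°.

I shut the gripper and turn the tool first.

Request:
{"method": "servo_tool", "body": {"targets": [[0, 0, 8.27, 0, 0, 0, 1], [0, 0, 8.27, 0, 0, 0, 1], [0, 0, 8.27, 0, 0, 0, 1], [0, 0, 8.27, 0, 0, 0, 1], [0, 0, 8.27, 0, 0, 0, 1], [0, 0, 8.27, 0, 0, 0, 1], [0, 0, 8.27, 0, 0, 0, 1], [0, 0, 8.27, 0, 0, 0, 1], [0, 0, 8.24, 0, 0, 0, 1]], "newtons": 40}}

```text
time_s: 1.0
tool_pos: [0.1675, 0.5235, 0.2418]
eef_rot: [0.722, 0.692, -0.0, 0.0]
ft_force: [0.2, 0.5, -0.3]
width: -0.0
finger_force: 0.0
```

Request:
{"method": "servo_tool", "body": {"targets": [[0, 0, 0, -0.01, 0.0124, 0, 1], [0, 0, 0, -0.02, 0.024, 0, 1], [0, 0, 0, -0.0237, 0.0282, 0, 1], [0, 0, 0, -0.0237, 0.0282, 0, 1], [0, 0, 0, -0.0237, 0.0282, 0, 1], [0, 0, 0, -0.0237, 0.0282, 0, 1], [0, 0, 0, -0.0237, 0.0282, 0, 1], [0, 0, 0, -0.0237, 0.0282, 0, 1], [0, 0, 0, -0.0237, 0.0282, 0, 1], [0, 0, 0, -0.0237, 0.0282, 0, 1], [0, 0, 0, -0.0237, 0.0282, 0, 1], [0, 0, 0, -0.0237, 0.0282, 0, 1], [0, 0, 0, -0.0237, 0.0282, 0, 1], [0, 0, 0, -0.0237, 0.0282, 0.02, 1], [0, 0, 0, 0, 0, 0.03, 1], [0, 0, 0, 0, 0, 0.03, 1], [0, 0, 0, 0, 0, 0.02, 1], [0, 0, 0, 0, 0, 0, 1]]}}

```text
time_s: 2.8
tool_pos: [0.5279, 0.194, 0.1391]
eef_rot: [0.72, 0.694, -0.003, -0.002]
ft_force: [-0.0, 0.5, -0.0]
width: -0.005
finger_force: 0.0
```

```bash
cat >> h.py <<'E'
def togo(p,ang=None,off=None):
    "shift in tool axes to world point p; ang: deg of tool x wanted"
    o=bot.observe(); r=R.from_quat(o['eef_rot']); m=r.as_matrix()
    print('t',round(o['time_s'],2),'pos',o['tool_pos'].round(4),'xang',np.degrees(np.arctan2(m[1,0],m[0,0])).round(2),'z',m[:,2].round(3),'F',o['ft_force'].round(2),'w',round(o['width'],3),'ff',o['finger_force'],'j',o['joint_positions'].round(2))
    print('shift',(m.T@(np.array(p)-o['tool_pos'])).round(4))
E
python3 - <<'E'
from h import *
togo([.5305,.195,.086])
s=cam('wrist');w=cloud(s);save(s,'d.png');np.save('wr.npy',s,allow_pickle=True)
c=s['color'].astype(int);z=w[...,2]
k=(c.min(2)>110)&(z>.04)&(z<.066);k=cv2.morphologyEx(k.astype(np.uint8),2,np.ones((3,3)))
ct,_=cv2.findContours(k,0,2)
for q in sorted(ct,key=cv2.contourArea)[-3:]:
    q=q[:,0];pp=np.array([plane(s,u,v,.058)[:2]*1000 for u,v in q],np.float32);print(q.mean(0),cv2.minAreaRect(pp))
E
```

```text
t 2.8 pos [0.5279 0.194  0.1391] xang 87.91 z [-0.007 -0.002 -1.   ] F [-0.02  0.46 -0.04] w -0.005 ff 0.0 j [ 0.22  0.44 -0.3   0.84 -0.    1.83]
shift [0.0012 0.0029 0.0531]
[365.26190476 214.64285714] ((611.071044921875, 186.0171661376953), (23.14699363708496, 23.965457916259766), 48.27664566040039)
[371.43137255 168.68627451] ((612.74072265625, 220.4685821533203), (25.112329483032227, 25.6131591796875), 88.03002166748047)
[258.48076923 197.84615385] ((532.4254760742188, 189.13174438476562), (57.548255920410156, 25.660919189453125), 87.26588439941406)
```

View pics/d.png

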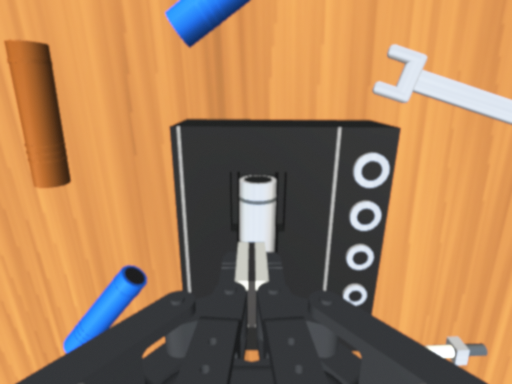

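The wrist view shows the socket's +y end at (258,200), in line with the shut fingers at (252,260), and a row of small tray sockets at right. The two measurements of the socket's x agree to about 3 mm, so I use 0.5305. I go down over the +y end.

Request:
{"method": "servo_tool", "body": {"targets": [[0, 0, 0, 0.001, 0.004, 0.02, 1], [0, 0, 0, 0, 0, 0.02, 1], [0, 0, 0, 0, 0, 0.01, 1], [0, 0, 0, 0, 0, 0, 1], [0, 0, 0, 0, 0, 0, 1]]}}

```text
time_s: 3.35
tool_pos: [0.535, 0.1965, 0.0934]
eef_rot: [0.72, 0.694, 0.0, 0.0]
ft_force: [0.1, 0.7, -0.0]
width: 0.0
finger_force: 0.0
```

```bash
python3 - <<'E'
from h import *
togo([.532,.195,.075])
E
```

```text
t 3.35 pos [0.535  0.1965 0.0934] xang 87.87 z [ 0.001  0.    -1.   ] F [ 0.07  0.69 -0.  ] w 0.0 ff 0.0 j [ 0.22  0.5  -0.34  0.73 -0.    1.83]
shift [-0.0016 -0.003   0.0184]
```

Request:
{"method": "servo_tool", "body": {"targets": [[0, 0, 0, -0.0015, -0.003, 0.01, 1], [0, 0, 0, 0, 0, 0.006, 1], [0, 0, 0, 0, 0, 0.003, 1], [0, 0, 0, 0, 0, 0, 1], [0, 0, 0, 0, 0, 0, 1]]}}

```text
time_s: 3.85
tool_pos: [0.5314, 0.1951, 0.0733]
eef_rot: [0.72, 0.694, -0.0, -0.0]
ft_force: [0.5, 0.1, -0.4]
width: -0.001
finger_force: 0.0
```

Request:
{"method": "servo_tool", "body": {"targets": [[0, 0, 0, 0, 0, 0.001, 1], [0, 0, 0, 0, 0, 0.001, 1], [0, 0, 0, 0, 0, 0, 1]]}}

```text
time_s: 4.15
tool_pos: [0.5314, 0.1951, 0.0713]
eef_rot: [0.72, 0.694, 0.0, 0.0]
ft_force: [0.3, 1.3, -0.0]
width: -0.001
finger_force: 0.1
```

Request:
{"method": "servo_tool", "body": {"targets": [[0, 0, 0, 0, 0, 0.0005, 1], [0, 0, 0, 0, 0, 0.0005, 1], [0, 0, 0, 0, 0, 0, 1]]}}

```text
time_s: 4.45
tool_pos: [0.5315, 0.1952, 0.0704]
eef_rot: [0.72, 0.694, 0.0, -0.0]
ft_force: [-0.0, -0.1, 0.8]
width: -0.001
finger_force: 0.5
```

Request:
{"method": "servo_tool", "body": {"targets": [[0, 0, 0, 0, 0, 0.0005, 1], [0, 0, 0, 0, 0, 0.0005, 1], [0, 0, 0, 0, 0, 0, 1]]}}

```text
time_s: 4.75
tool_pos: [0.5314, 0.1951, 0.0692]
eef_rot: [0.72, 0.694, 0.0, -0.0]
ft_force: [0.2, 0.6, 0.6]
width: 0.001
finger_force: 0.6
```

Request:
{"method": "servo_tool", "body": {"targets": [[0, 0, 0, 0, 0, 0.0005, 1], [0, 0, 0, 0, 0, 0.0005, 1], [0, 0, 0, 0, 0, 0, 1]]}}

```text
time_s: 5.05
tool_pos: [0.5313, 0.195, 0.0682]
eef_rot: [0.72, 0.694, -0.0, 0.0]
ft_force: [0.0, 0.8, 0.5]
width: -0.002
finger_force: 0.8
```

The end gives way under less than 1 N, so +y is the hollow side. I keep going gently.

Request:
{"method": "servo_tool", "body": {"targets": [[0, 0, 0, 0, 0, 0.001, 1], [0, 0, 0, 0, 0, 0.001, 1], [0, 0, 0, 0, 0, 0.001, 1], [0, 0, 0, 0, 0, 0, 1]]}}

```text
time_s: 5.45
tool_pos: [0.5308, 0.1943, 0.0648]
eef_rot: [0.72, 0.694, -0.001, 0.0]
ft_force: [-0.2, 0.2, 0.0]
width: -0.004
finger_force: 0.0
```

Request:
{"method": "servo_tool", "body": {"targets": [[0, 0, 0, 0, 0, 0.001, 1], [0, 0, 0, 0, 0, 0.001, 1], [0, 0, 0, 0, 0, 0.001, 1], [0, 0, 0, 0, 0, 0, 1], [0, 0, 0, 0, 0, 0, 1]]}}

```text
time_s: 5.95
tool_pos: [0.5313, 0.195, 0.0622]
eef_rot: [0.72, 0.694, -0.0, 0.0]
ft_force: [-0.5, 0.7, 0.2]
width: 0.001
finger_force: 0.0
```

```bash
cat >> h.py <<'E'
def bar():
    s=cam('top');w=cloud(s);c=s['color'].astype(int)
    k=np.zeros((384,512),bool);k[162:196,132:200]=1;k&=(c.min(2)>110)
    p=w[k];p=p[np.isfinite(p).all(1)]
    for y in np.arange(.09,.22,.01):
        q=p[abs(p[:,1]-y)<.005]
        if len(q)>3: print(round(y,2),len(q),q[:,0].mean().round(4),np.percentile(q[:,2],90).round(4))
    return s
E
python3 -c "
from h import *
bar()"
```

```text
0.1 4 0.5816 0.0586
0.11 10 0.5375 0.0664
0.12 31 0.5264 0.0825
0.13 35 0.5245 0.0814
0.14 27 0.5254 0.0759
0.15 28 0.5261 0.0713
0.16 28 0.5269 0.0645
0.17 38 0.5224 0.2768
0.18 36 0.521 0.2757
0.19 33 0.4911 0.1535
0.2 21 0.4817 0.1554
0.21 4 0.478 0.0574
```

The socket has fallen over and stays tipped: its top is 82 mm high at y = 0.12, sloping about 30°. I retreat, open, and look.

Request:
{"method": "servo_tool", "body": {"targets": [[0, 0, 0, 0, 0, -0.01, 1], [0, 0, 0, 0, 0, -0.025, 1], [0, 0, 0, 0, 0, -0.04, 0], [0, 0, 0, 0, 0, -0.025, 0], [0, 0, 0, 0, 0, 0, -0.3], [0, 0, 0, 0, 0, 0, -0.3], [0, 0, 0, 0, 0, 0, -0.3], [0, 0, 0, 0, 0, 0, -0.3]]}}

```text
time_s: 6.8
tool_pos: [0.5304, 0.1948, 0.1611]
eef_rot: [0.72, 0.694, -0.001, -0.001]
ft_force: [0.5, 0.5, -0.2]
width: 0.652
finger_force: 0.0
```

```bash
python3 - <<'E'
from h import *
s=bar()
togo([.5295,.11,.1])
s=cam('wrist');w=cloud(s);save(s,'e.png')
c=s['color'].astype(int)
k=(c.min(2)>100)&(w[...,0]>.505)&(w[...,0]<.555)&(w[...,2]<.1)&(w[...,2]>.03);p=w[k]
for y in np.arange(.09,.22,.01):
    q=p[abs(p[:,1]-y)<.005]
    if len(q)>3: print('w',round(y,2),len(q),q[:,0].mean().round(4),np.percentile(q[:,2],90).round(4))
E
```

```text
0.1 4 0.5814 0.0595
0.11 9 0.5392 0.0678
0.12 31 0.5272 0.0815
0.13 33 0.5238 0.0832
0.14 29 0.5258 0.0771
0.15 27 0.5267 0.0704
0.16 29 0.5267 0.063
0.17 30 0.526 0.0597
0.18 34 0.5217 0.161
0.19 32 0.5217 0.2243
0.2 28 0.525 0.0412
0.21 24 0.5241 0.0494
t 6.85 pos [0.5305 0.1948 0.1611] xang 87.85 z [-0.002 -0.001 -1.   ] F [-0.26 -0.16  0.22] w 0.648 ff 0.0 j [ 0.22  0.42 -0.27  0.88 -0.    1.83]
shift [-0.0848  0.0023  0.0611]
w 0.09 28 0.5298 0.0387
w 0.1 8 0.5162 0.0427
w 0.11 10 0.5136 0.0433
w 0.12 13 0.5207 0.077
w 0.13 402 0.53 0.0829
w 0.14 481 0.5303 0.0787
w 0.15 473 0.5304 0.0732
w 0.16 462 0.5306 0.0671
w 0.17 450 0.5311 0.061
w 0.18 440 0.5316 0.0551
w 0.19 423 0.5322 0.0491
w 0.2 392 0.5322 0.0432
w 0.21 329 0.5325 0.0379
```

View pics/e.png

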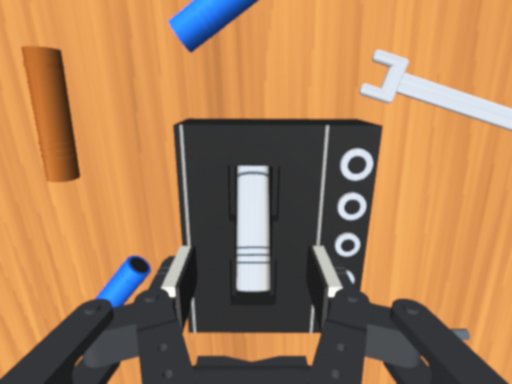

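The wrist view shows the socket tipped, its raised end at (254,285) between the open fingers (jaw centre column 252), its lower end sunk at (252,170). The axis slopes 30.5°, the raised end's axis point is at y ≈ 0.117, z ≈ 0.074, and the geometry agrees with the floor's edge. I grasp about 8 mm from that end, with fingertips just above the tray's top.

Request:
{"method": "servo_tool", "body": {"targets": [[0, 0, 0, -0.015, 0.0022, 0, -0.3], [0, 0, 0, -0.025, 0, 0, -0.3], [0, 0, 0, -0.02, 0, 0, -0.3], [0, 0, 0, -0.0108, 0, 0, -0.3], [0, 0, 0, 0, 0, 0.025, -0.3], [0, 0, 0, 0, 0, 0.025, -0.3], [0, 0, 0, 0, 0, 0.02, -0.3], [0, 0, 0, 0, 0, 0.008, -0.3], [0, 0, 0, 0, 0, 0, -0.3], [0, 0, 0, 0, 0, 0, -0.3]]}}

```text
time_s: 7.9
tool_pos: [0.5315, 0.1242, 0.0849]
eef_rot: [0.72, 0.694, 0.0, 0.0]
ft_force: [0.3, 0.2, 1.0]
width: 0.646
finger_force: 0.0
```

```bash
python3 - <<'E'
from h import *
togo([.530,.124,.0710])
E
```

```text
t 7.9 pos [0.5315 0.1242 0.0849] xang 87.85 z [ 0.001  0.    -1.   ] F [0.25 0.23 1.03] w 0.646 ff 0.0 j [ 0.09  0.47 -0.41  0.68 -0.    1.7 ]
shift [-0.0002 -0.0015  0.0139]
```

Request:
{"method": "servo_tool", "body": {"targets": [[0, 0, 0, 0, -0.0015, 0.006, -0.3], [0, 0, 0, 0, 0, 0.005, -0.3], [0, 0, 0, 0, 0, 0.002, -0.3], [0, 0, 0, 0, 0, 0, -0.3], [0, 0, 0, 0, 0, 0, -0.3]]}}

```text
time_s: 8.4
tool_pos: [0.5295, 0.1243, 0.0713]
eef_rot: [0.72, 0.694, 0.0, 0.0]
ft_force: [-0.2, 0.1, -0.3]
width: 0.652
finger_force: 0.0
```

Request:
{"method": "servo_tool", "body": {"targets": [[0, 0, 0, 0, 0, 0, 0.1], [0, 0, 0, 0, 0, 0, 0.2], [0, 0, 0, 0, 0, 0, 0.3], [0, 0, 0, 0, 0, 0, 0.4], [0, 0, 0, 0, 0, 0, 0.6], [0, 0, 0, 0, 0, 0, 1], [0, 0, 0, 0, 0, 0, 1], [0, 0, 0, 0, 0, 0, 1]], "newtons": 70}}

```text
time_s: 9.2
tool_pos: [0.5299, 0.1242, 0.0715]
eef_rot: [0.72, 0.694, 0.0, 0.0]
ft_force: [0.9, -1.8, 2.4]
width: 0.296
finger_force: 68.7
```

```bash
python3 - <<'E'
from h import *
togo([.530,.124,.0710])
s=cam('wrist');save(s,'f.png')
E
```

```text
t 9.2 pos [0.5299 0.1242 0.0715] xang 87.84 z [ 0.001 -0.    -1.   ] F [ 0.92 -1.79  2.38] w 0.296 ff 68.67613792419434 j [ 0.09  0.49 -0.43  0.65 -0.    1.7 ]
shift [-0.0002  0.0002  0.0005]
```

View pics/f.png

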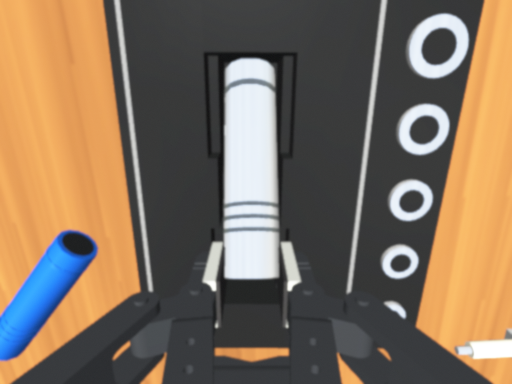

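The wrist view shows both pads (215,260) and (290,260) closed on the raised end, (250,260). Grip is 69 N. I lift slowly.

Request:
{"method": "servo_tool", "body": {"targets": [[0, 0, 0, 0, 0, -0.002, 1], [0, 0, 0, 0, 0, -0.003, 1], [0, 0, 0, 0, 0, -0.005, 1], [0, 0, 0, 0, 0, -0.01, 1], [0, 0, 0, 0, 0, -0.01, 1], [0, 0, 0, 0, 0, -0.01, 1], [0, 0, 0, 0, 0, -0.01, 1], [0, 0, 0, 0, 0, 0, 1]]}}

```text
time_s: 10.05
tool_pos: [0.5306, 0.1245, 0.1233]
eef_rot: [0.72, 0.694, 0.001, 0.001]
ft_force: [0.2, 0.7, -3.3]
width: 0.293
finger_force: 69.2
```

```bash
cat >> h.py <<'E'
def held():
    o=bot.observe();m=R.from_quat(o['eef_rot']).as_matrix()
    s=cam('wrist');w=cloud(s);c=s['color'].astype(int)
    t=(w-o['tool_pos'])@m
    k=(c.min(2)>100)&(abs(t[...,1])<.012)&(t[...,2]>-.05)&(t[...,2]<.09)&(t[...,0]>-.05)&(t[...,0]<.13)&(abs(w[...,2])>.012)
    p=t[k]; x=np.arange(-.03,.125,.01)
    for a in x:
        q=p[abs(p[:,0]-a)<.005]
        if len(q)>5: print('tool x',a.round(3),len(q),'y',q[:,1].mean().round(4),'ztop',np.percentile(q[:,2],10).round(4))
    return s
E
python3 - <<'E'
from h import *
togo([.530,.124,.13]); s=held(); save(s,'g.png')
E
```

```text
t 10.05 pos [0.5306 0.1245 0.1233] xang 87.86 z [ 0.003  0.    -1.   ] F [ 0.22  0.72 -3.31] w 0.293 ff 69.16658163070679 j [ 0.09  0.42 -0.38  0.77  0.    1.7 ]
shift [-0.0005 -0.0006 -0.0067]
tool x 0.0 277 y -0.0015 ztop -0.012
tool x 0.01 1356 y -0.0 ztop -0.0103
tool x 0.02 1270 y 0.0002 ztop -0.0044
tool x 0.03 1210 y -0.0 ztop 0.0017
tool x 0.04 1151 y 0.0002 ztop 0.008
tool x 0.05 1078 y 0.0001 ztop 0.0141
tool x 0.06 1033 y -0.0 ztop 0.0201
tool x 0.07 987 y 0.0002 ztop 0.0262
tool x 0.08 934 y -0.0 ztop 0.0325
tool x 0.09 881 y 0.0 ztop 0.0382
tool x 0.1 173 y 0.0001 ztop 0.0433
```

The socket is held firmly: its slope in the tool is 31.5°, its middle 51 mm from the TCP along its axis. I lift higher and turn to the groove's bearing, then carry it over and level it.

Request:
{"method": "servo_tool", "body": {"targets": [[0, 0, 0, 0, 0, -0.015, 1], [0, 0, 0, 0, 0, -0.025, 1], [0, 0, 0, 0, 0, -0.025, 1], [0, 0, -4.6, 0, 0, 0, 1], [0, 0, -7, 0, 0, 0, 1], [0, 0, -7, 0, 0, 0, 1], [0, 0, -4.2, 0, 0, 0, 1], [0, 0, 0, 0, 0, 0, 1]]}}

```text
time_s: 10.9
tool_pos: [0.529, 0.1242, 0.1858]
eef_rot: [0.569, 0.822, -0.0, -0.0]
ft_force: [0.4, 0.3, -2.5]
width: 0.296
finger_force: 69.3
```

Request:
{"method": "servo_tool", "body": {"targets": [[0, 0, 0, -0.0128, -0.0051, 0, 1], [0, 0, 0, -0.0257, -0.0102, 0, 1], [0, 0, 0, -0.0257, -0.0102, 0, 1], [0, 0, 0, -0.0257, -0.0102, 0, 1], [0, 0, 0, -0.0257, -0.0102, 0, 1], [0, 0, 0, -0.0257, -0.0102, 0, 1], [0, 0, 0, -0.0257, -0.0102, 0, 1], [0, 0, 0, -0.0257, -0.0102, 0, 1], [0, 0, 0, -0.0257, -0.0102, 0, 1], [0, 0, 0, -0.0257, -0.0102, 0, 1], [0, 0, 0, -0.0257, -0.0102, 0, 1], [0, 0, 0, -0.0128, -0.0051, 0, 1], [0, 5.5, 0, 0, 0, 0, 1], [0, 6.5, 0, 0, 0, 0, 1], [0, 6.5, 0, 0, 0, 0, 1], [0, 6.5, 0, 0, 0, 0, 1], [0, 6.5, 0, 0, 0, 0, 1], [0, 0, 0, 0, 0, 0, 1], [0, 0, 0, 0, 0, 0, 1]]}}

```text
time_s: 12.8
tool_pos: [0.5241, -0.1802, 0.185]
eef_rot: [0.548, 0.791, 0.154, -0.223]
ft_force: [-0.3, -0.0, -2.6]
width: 0.294
finger_force: 69.4
```

```bash
python3 - <<'E'
from h import *
togo([.5254,-.1792,.104]); s=held(); save(s,'h.png')
# re-measure V-block from wrist cloud and bar in world
w=cloud(s);c=s['color'].astype(int)
o=bot.observe();m=R.from_quat(o['eef_rot']).as_matrix();print('x',m[:,0].round(3),'y',m[:,1].round(3))
E
```

```text
t 12.8 pos [ 0.5241 -0.1802  0.185 ] xang 110.56 z [-0.184  0.488 -0.853] F [-0.32 -0.05 -2.58] w 0.294 ff 69.41818356513977 j [-0.62  0.71  0.16  1.48  0.29  0.52]
shift [-0.0419  0.0017  0.0694]
tool x 0.0 317 y -0.0004 ztop -0.0118
tool x 0.01 1321 y 0.0003 ztop -0.01
tool x 0.02 1084 y 0.0004 ztop -0.004
tool x 0.03 919 y 0.0002 ztop 0.0022
tool x 0.04 1140 y 0.0 ztop 0.0084
tool x 0.05 1085 y 0.0001 ztop 0.0146
tool x 0.06 1022 y 0.0001 ztop 0.0209
tool x 0.07 980 y -0.0 ztop 0.0269
tool x 0.08 809 y 0.0002 ztop 0.0329
tool x 0.09 781 y 0.0001 ztop 0.0401
tool x 0.1 107 y 0.0002 ztop 0.0441
x [-0.301  0.799  0.521] y [0.936 0.353 0.   ]
```

View pics/h.png

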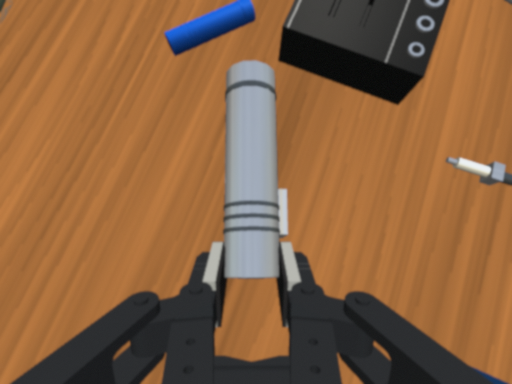

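The wrist view shows the socket, level, in the pads at (250,170), with the V-block peeping out at (283,210). I lower it to 20 mm above the block and compare the bar with the block in the top camera, which cancels its bias.

Request:
{"method": "servo_tool", "body": {"targets": [[0, 0, 0, -0.0055, 0.0008, 0.009, 1], [0, 0, 0, -0.0125, 0.0008, 0.02, 1], [0, 0, 0, -0.0125, 0, 0.02, 1], [0, 0, 0, -0.0125, 0, 0.02, 1], [0, 0, 0, -0.0085, 0, 0.0146, 1], [0, 0, 0, -0.0032, 0, 0.006, 1], [0, 0, 0, 0, 0, 0, 1], [0, 0, 0, 0, 0, 0, 1]]}}

```text
time_s: 13.65
tool_pos: [0.526, -0.1789, 0.0825]
eef_rot: [0.547, 0.792, 0.154, -0.222]
ft_force: [-0.4, 0.9, -2.4]
width: 0.301
finger_force: 69.4
```

```bash
python3 - <<'E'
from h import *
togo([.5254,-.1792,.044])
o=bot.observe();m=R.from_quat(o['eef_rot']).as_matrix();print('x',m[:,0].round(4),m[:,2].round(4))
M=o['tool_pos']+m@np.array([.0423,0,.0282]); print('bar middle FK',M.round(4), 'dir',(m@np.array([.853,0,.522])).round(3))
s=cam('top');w=cloud(s);z=w[...,2]
g=np.array([-.353,.936]);n=np.array([.936,.353])
q=w[...,:2]-M[:2]; a=q@g;b=q@n
k=(abs(b)<.007)&(a>-.03)&(a<.08)&(z>.075)&(z<.105)
p=np.c_[a[k],b[k],z[k]]
print(len(p),'bar far end a',np.sort(p[:,0])[-5:].round(4))
k2=(a>0)&(a<.05)&(abs(b)<.022)&(z>.07)&(z<.105);p2=np.c_[a[k2],b[k2],z[k2]]
for t in np.arange(-.025,.06,.01):
    r=p[abs(p[:,0]-t)<.005]; r2=p2[abs(p2[:,0]-t)<.005]
    if len(r): print(t.round(3),'top z',np.percentile(r[:,2],80).round(4),'b range',(r2[:,1].min().round(4),r2[:,1].max().round(4)) if len(r2) else '')
save(s,'top2.png')
u=cam('wrist');np.save('w2.npy',u,allow_pickle=True)
W=cloud(u);Z=W[...,2];q=W[...,:2]-M[:2];A=q@g;B=q@n
for lo,hi in((.015,.05),):
    k=(Z>lo)&(Z<hi)&(abs(A)<.05)&(abs(B)<.06);print('wrist vb a',np.percentile(A[k],[1,99]).round(4),'b',np.percentile(B[k],[1,99]).round(4),k.sum())
E
```

```text
t 13.65 pos [ 0.526  -0.1789  0.0825] xang 110.72 z [-0.183  0.488 -0.854] F [-0.45  0.87 -2.35] w 0.301 ff 69.43406581878662 j [-0.62  0.81  0.06  1.29  0.3   0.52]
shift [-0.0201 -0.0008  0.0328]
x [-0.302   0.7983  0.521 ] [-0.1832  0.4878 -0.8535]
bar middle FK [ 0.5081 -0.1314  0.0805] dir [-0.353  0.936 -0.001]
0 bar far end a []
wrist vb a [-0.0199  0.0238] b [-0.0272  0.0324] 2902
```

The wrist camera sees the block's full size (44 x 60 mm), with its centre 2 mm further along the groove and 2.5 mm across from the bar's middle. This fits the top camera's known x bias, so I correct and go down.

Request:
{"method": "servo_tool", "body": {"targets": [[0, 0, 0, 0.0017, 0.0025, 0.001, 1], [0, 0, 0, -0.0052, 0, 0.0085, 1], [0, 0, 0, -0.0052, 0, 0.0085, 1], [0, 0, 0, -0.0042, 0, 0.0068, 1], [0, 0, 0, -0.0021, 0, 0.0034, 1], [0, 0, 0, 0, 0, 0, 1], [0, 0, 0, 0, 0, 0, 1]]}}

```text
time_s: 14.45
tool_pos: [0.5271, -0.1763, 0.0493]
eef_rot: [0.548, 0.791, 0.154, -0.223]
ft_force: [0.5, -0.0, -2.5]
width: 0.296
finger_force: 69.4
```

```bash
python3 - <<'E'
from h import *
togo([.5276,-.1761,.044])
o=bot.observe();m=R.from_quat(o['eef_rot']).as_matrix()
M=o['tool_pos']+m@np.array([.0423,0,.0282]); print('bar middle FK',M.round(4))
g=np.array([-.353,.936]);n=np.array([.936,.353])
u=cam('wrist');W=cloud(u);Z=W[...,2];q=W[...,:2]-M[:2];A=q@g;B=q@n
k=(Z>.015)&(Z<.05)&(abs(A)<.05)&(abs(B)>.016)&(abs(B)<.06);print('vb a',np.percentile(A[k],[1,99]).round(4),'b',np.percentile(B[k],[1,99]).round(4),k.sum())
save(u,'i.png')
E
```

```text
t 14.45 pos [ 0.5271 -0.1763  0.0493] xang 110.64 z [-0.184  0.489 -0.852] F [ 0.45 -0.02 -2.52] w 0.296 ff 69.43578243255615 j [-0.61  0.85  0.05  1.24  0.3   0.52]
shift [-0.0028  0.0005  0.0045]
bar middle FK [ 0.5092 -0.1287  0.0474]
vb a [-0.022   0.0217] b [-0.0291  0.0303] 4715
```

View pics/i.png

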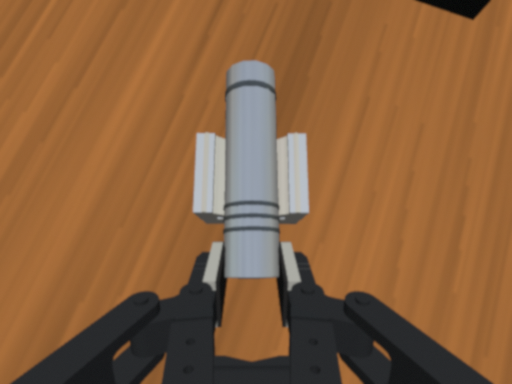

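The wrist view shows the socket (250,170) centred over the V-block (cheeks at 210 and 293), within 1 mm both ways. I feel my way down.

Request:
{"method": "servo_tool", "body": {"targets": [[0, 0, 0, -0.001, 0.0005, 0.0017, 1], [0, 0, 0, -0.001, 0, 0.0017, 1], [0, 0, 0, 0, 0, 0, 1]]}}

```text
time_s: 14.8
tool_pos: [0.5276, -0.176, 0.0454]
eef_rot: [0.548, 0.792, 0.154, -0.223]
ft_force: [0.4, -0.0, -1.6]
width: 0.296
finger_force: 69.4
```

Request:
{"method": "servo_tool", "body": {"targets": [[0, 0, 0, -0.0004, 0, 0.0006, 1], [0, 0, 0, 0, 0, 0, 1]]}}

```text
time_s: 15.0
tool_pos: [0.5276, -0.1761, 0.0447]
eef_rot: [0.548, 0.792, 0.154, -0.223]
ft_force: [0.5, 0.4, -2.3]
width: 0.291
finger_force: 69.4
```

Request:
{"method": "servo_tool", "body": {"targets": [[0, 0, 0, -0.0004, 0, 0.0006, 1], [0, 0, 0, 0, 0, 0, 1]]}}

```text
time_s: 15.2
tool_pos: [0.5276, -0.1761, 0.044]
eef_rot: [0.548, 0.792, 0.154, -0.223]
ft_force: [-0.0, 0.4, -2.6]
width: 0.292
finger_force: 69.4
```

Request:
{"method": "servo_tool", "body": {"targets": [[0, 0, 0, -0.0004, 0, 0.0006, 1], [0, 0, 0, 0, 0, 0, 1]]}}

```text
time_s: 15.4
tool_pos: [0.5276, -0.1762, 0.0435]
eef_rot: [0.548, 0.791, 0.154, -0.223]
ft_force: [-0.4, -0.2, -0.4]
width: 0.295
finger_force: 69.4
```

Request:
{"method": "servo_tool", "body": {"targets": [[0, 0, 0, -0.0003, 0, 0.0005, 1], [0, 0, 0, 0, 0, 0, 1]]}}

```text
time_s: 15.6
tool_pos: [0.5276, -0.1762, 0.0431]
eef_rot: [0.548, 0.791, 0.154, -0.223]
ft_force: [-0.3, -1.0, 1.5]
width: 0.299
finger_force: 69.6
```

Contact is felt: the vertical force went from -2.5 to +1.5 N. I release gently and back off along the tool.

Request:
{"method": "servo_tool", "body": {"targets": [[0, 0, 0, 0, 0, 0, 0.3], [0, 0, 0, 0, 0, 0, 0.2], [0, 0, 0, 0, 0, 0, 0.0], [0, 0, 0, 0, 0, 0, -0.2], [0, 0, 0, 0, 0, 0, -0.4], [0, 0, 0, 0, 0, 0, -0.4], [0, 0, 0, 0, 0, 0, -0.4]], "newtons": 20}}

```text
time_s: 16.3
tool_pos: [0.5277, -0.1761, 0.0427]
eef_rot: [0.548, 0.791, 0.154, -0.223]
ft_force: [-0.9, 0.1, -1.8]
width: 0.695
finger_force: 0.0
```

Request:
{"method": "servo_tool", "body": {"targets": [[0, 0, 0, 0, 0, -0.005, -0.4], [0, 0, 0, 0, 0, -0.015, -0.4], [0, 0, 0, 0, 0, -0.03, -0.4], [0, 0, 0, 0, 0, -0.03, -0.4], [0, 0, 0, 0, 0, -0.02, -0.4], [0, 0, 0, 0, 0, 0, -0.4], [0, 0, 0, 0, 0, 0, -0.4]]}}

```text
time_s: 17.0
tool_pos: [0.5461, -0.2251, 0.1277]
eef_rot: [0.548, 0.791, 0.154, -0.223]
ft_force: [0.9, -0.2, -0.8]
width: 0.701
finger_force: 0.0
```

```bash
python3 - <<'E'
from h import *
togo([.5276,-.1761,.044])
g=np.array([-.353,.936]);n=np.array([.936,.353]);C=np.array([.5095,-.1287])
u=cam('wrist');save(u,'j.png');W=cloud(u);Z=W[...,2];q=W[...,:2]-C;A=q@g;B=q@n
k=(Z>.015)&(Z<.049)&(abs(A)<.03)&(abs(B)>.018)&(abs(B)<.06);print('vb a',np.percentile(A[k],[1,99]).round(4),'b',np.percentile(B[k],[1,99]).round(4))
k=(Z>.05)&(Z<.065)&(abs(A)<.08)&(abs(B)<.012);print('bar a',np.percentile(A[k],[.5,99.5]).round(4),k.sum())
for t in np.arange(-.05,.06,.02):
    r=k&(abs(A-t)<.005)
    if r.any(): print(t.round(2),np.percentile(Z[r],95).round(4),B[r].mean().round(4))
E
```

```text
t 17.0 pos [ 0.5461 -0.2251  0.1277] xang 110.64 z [-0.184  0.489 -0.853] F [ 0.9  -0.16 -0.84] w 0.701 ff 0.0 j [-0.66  0.84  0.26  1.46  0.28  0.49]
shift [ 0.0009 -0.      0.0987]
vb a [-0.0221  0.0217] b [-0.0293  0.0301]
bar a [-0.0543  0.0546] 3572
-0.05 0.056 0.0003
-0.03 0.0563 0.0002
-0.01 0.0559 0.0004
0.01 0.0561 0.0006
0.03 0.0559 0.0004
0.05 0.056 0.0007
```

View pics/j.png

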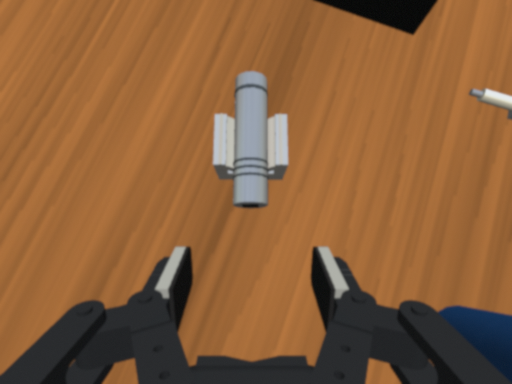

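The wrist view shows the socket in the groove at (251,140), free of the fingers. It is level (top at 56 mm all along) and centred to within 1 mm. I hand it in.

```bash
python3 -c "
from cell import bot
print(bot.finish_job())"
```

```text
the job is handed in; nothing more can be done
None
```

The job is handed in: I tipped the socket by gently pressing its hollow (+x) end, took it by its raised end, and let it go in the V-block's groove, where it lies level and centred to within 1 mm.

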